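Dock the stylus in the charging stand

TASK

Take the long stylus out of the clear organizer and slide it, tip first, through the steel eyelet of the charging stand and on down until it is fully seated in the socket beneath. Then flip the stand's toggle switch all the way over, away from the stand's front, to start charging. Leave the two makeup brushes, the mug of pens and the pick tin where they are.

Things in the scene. Friction and masses are not known exactly. Their poses are not given: they have to be found in the camera images.
- stylus: Plain aluminium rod, 10 mm in diameter, 150 mm long, about 30 g, standing tip down in one of the organizer's three slots (may lean up to 4 degrees), 106 mm above the slot; the brushes beside it are much shorter. Origin at the end of the tip, z along the rod to the blunt top end. The tip tapers from 10 to 6 mm over its last 14 mm.
- organizer: Clear acrylic makeup organizer, fixed. Origin on the dresser under the middle of its slot block, 36 mm (x) by 190 mm (y), 52 mm high. Three square slots, 12 mm wide, 44 mm deep (floor 8 mm above the dresser), in a row along y at -65, 0 and +65 mm. Behind, x = +18 to +88 mm, an open tray 35 mm high.
- stand: Dark grey silicone charging stand, fixed. Base 120 mm (x) by 200 mm (y), 18 mm high; origin under its middle on the dresser, front to -x. A phone back rest (y -32 to +32 mm, x +20 to +50 mm) rises in the middle to 90 mm above the dresser. Stylus holder at x = 0, y = +75 mm, toggle switch at y = -68 mm.
- holder: White 34 mm socket block and, above it on an 8 mm stalk (at y = -24 mm), a steel eyelet. Origin: centre of the socket floor, 22 mm above the dresser; z: common axis of socket and eyelet, leaning 30 degrees from vertical to the stand's +y side. Socket hole 12 mm wide, mouth at z = 26 mm; eyelet hole 13 mm, ring 26 mm outside, z = 56 to 62 mm. A seated stylus has its tip at this origin.
- switch (a joint): Toggle lever on the stand, in rad: 0 leans to the stand's front (off), 1.0 leans away from the front, towards the stand's +x (on). It stays where it is left.
- switch_tip (a point): Centre of the 26 mm black ball on the toggle lever's free end, 45 mm from its pivot, which lies 40 mm above the dresser at x = -5, y = -68 mm in the stand's frame, on a white housing 70 mm (x) by 50 mm (y) that rises to 43 mm above the dresser. The lever swings in the stand's xz plane from 0.5 rad before the vertical to 0.5 rad past it.
- brush0: Makeup brush standing in another slot, 98 mm long, aluminium handle 10 mm thick, brown head 24 mm wide at the top; origin at its lower end. Leave it there.
- brush1: Like brush0 with a head 18 mm wide. Leave it there.
- mug: White ceramic mug, 80 mm wide and 90 mm high, with a handle and three plastic pens standing in it up to 140 mm high; origin under its middle. Leave it there.
- tin: Closed flat metal tin of guitar picks, 62 by 97 by 24 mm; origin under its middle. Leave it there.
Mind the look-alikes: they are no part of the job. Of the things that look like the stand, the middle-sized one is meant.

How it is judged:
By the outcome, as a careful person would: the job done as asked, in the order asked, and still so for the second after the job is handed in, with the robot touching nothing.
It also fails if it takes over 54 s, if anything falls off the work surface, if the arm or the gripper's body presses on something with over 40 N, if the wrist force passes 120 N, or if a joint passes its speed limit or range.

ROBOT

A 6-joint arm with a two-finger parallel gripper is mounted at the origin on the work surface. World frame = base frame: x ahead of the robot, y to its left, z up, the work surface at z = 0. Lengths are in m, angles in rad, forces in N, time in s.
With the tool pointing down it reaches from about 0.375 to 0.9 m from the base axis. Payload 3.1 kg.
Tool frame: the origin (TCP) lies midway between the tips of the shut fingers; the grasp point (between the pads) lies 19 mm behind it; z points along the fingers, y is the line along which they close (so a half turn about z gives the same grasp; the last joint's range is limited). The gripper opens to 87 mm and grips with 3 to 60 N. Pads are 19 mm wide; open, the fingers measure 117 mm over their backs; the gripper's body (75 mm by 190 mm) begins 51 mm behind the grasp point.
Start: joints at [0.968, 0.527, 1.433, -0, 1.181, -0.178], TCP at [0.258, 0.569, 0.223] pointing down, gripper open.
Joint ranges: [-3.08, 3.08], [-0.75, 2.2], [0.22, 2.44], [-1.43, 4.57], [0, 2.65], [-2.85, 2.85]. Speed limits (rad/s): [2.79, 2.79, 3.14, 3.14, 3.14, 3.14].

INTERFACE

Orientations are given as a unit quaternion [x, y, z, w].
In Python, from rig import robot gives the robot as it stands.
- The arm moves only by the shell command python3 -m jog 'ROWS' [FORCE]. ROWS is a JSON object of lists of equal length, an entry for each row: "dp": the shift along the tool's x, y, z in mm, a list of three; "delta_rot": the turn, a rotation vector about the tool's x, y, z in rad, a list of three; "gripper": the opening, from -1 (shut) to 1 (fully open). A call has 1 to 12 rows; each row is the pose to reach, as a shift and turn from the pose commanded when the call began, along the tool's axes at that moment; what a row does not reach only later rows make up. A row lasts 1/10 s, in which the tool goes at most 50 mm and 8.59 degrees, less where a joint would pass 70% of its speed; a pose out of reach is approached as far as the arm can. A call with a gripper value outside its range is refused whole. The fingers move at their own pace and stop on an object; FORCE is the grip in N (left out, the last holds). Time passes only in rows, so rows that repeat a pose let the fingers close. It gives the time, the measured TCP pose, the force, the opening and the grip force at its end, in the units of the state.
- robot.get_obs(): the state, without advancing time (a new reading comes with each control period).
- robot.camera(name): name is "side" or "top" or "wrist"; returns the picture (400x640x3 uint8, red, green, blue); there is no depth.
- robot.camera_model(name): a dict with "fx", "fy", "cx", "cy" (pixels), "xyz" and "orientation" of the camera in the world; the wrist camera has in their place "T_tool_cam" (4x4, takes a point from camera to tool coordinates, whose origin is the TCP and whose axes are the flange's). Camera axes: x right, y down, z forward; pixel columns grow to the right and rows downward; lengths in m; the calibration is good to about 2 mm. A picture is of the moment at which its call begins: read the wrist's pose just before it. camera_model takes no time and is no camera call.
- robot.hand_in(): hands the job in; it is judged then, once.
Trained networks look in the newest picture that a camera, given by its name, has taken for a name from the list of things; names that differ only in an ending like _2 or _b are one class to them, and where a whole thing is asked for, a point or a joint stands for the part that bears it (a point fixed in the world has none). Each returns a list of dicts, best first, with "score" (0 to 1); they miss things now and then, are a little off and sometimes report something else, mostly with a low value. They report only what shows in the picture. A call takes as long as a camera call. They do not tell look-alikes from the thing itself.
- robot.search_frame(name, camera): "rect" ([left, top, right, bottom] in pixels, round what is visible of it).
The state is a dict: "time": time; "q": joint angles; "joint_velocities": joint speeds; "joint_torque": joint torques, N m; "position": TCP position; "tool_rot": TCP orientation; "ft_force": force on the tool from outside, world axes, zero at the start; "moment": the same for the moment, N m; "grip_width": finger opening in m; "grip_force": force on a finger pad.
Only numpy, scipy, OpenCV 4.12 (cv2) and the standard library are available. Lean on these libraries where they do the work, as an engineer would, in place of code of your own. Each camera call takes 0.05 s, during which the arm holds its last target. There are 200 camera calls.

## Working session

There is one attempt and no reset: what is moved stays moved. The work goes in short steps, Python scripts to look and compute and a shell command to move; the robot and the scene stay as the last step left them, time stands still between calls to the robot, and variables do not carry over. Pictures are saved under pics/ and viewed, at most 10 in all, crops included, and the job is handed in when it is done.

```bash
ls; mkdir -p pics; cat > h.py <<'E'
import numpy as np, cv2
from scipy.spatial.transform import Rotation as R
from rig import robot
def cam(name):
    m=robot.camera_model(name); K=np.array([[m['fx'],0,m['cx']],[0,m['fy'],m['cy']],[0,0,1]])
    if 'xyz' in m: return K,R.from_quat(m['orientation']).as_matrix(),np.array(m['xyz'])
    o=robot.get_obs(); T=np.eye(4); T[:3,:3]=R.from_quat(o['tool_rot']).as_matrix(); T[:3,3]=o['position']
    T=T@np.array(m['T_tool_cam']); return K,T[:3,:3],T[:3,3]
def ray(c,uv):
    K,Rm,t=c; d=Rm@np.linalg.solve(K,[uv[0],uv[1],1.]); return t,d/np.linalg.norm(d)
def onz(c,uv,z):
    t,d=ray(c,uv); return t+d*(z-t[2])/d[2]
def tri(obs):
    A=np.zeros((3,3));b=np.zeros(3)
    for c,uv in obs:
        t,d=ray(c,uv);P=np.eye(3)-np.outer(d,d);A+=P;b+=P@t
    x=np.linalg.solve(A,b); return x,[np.linalg.norm((np.eye(3)-np.outer(ray(c,uv)[1],ray(c,uv)[1]))@(x-c[2]))*1000 for c,uv in obs]
def proj(c,X):
    K,Rm,t=c; p=(np.atleast_2d(X)-t)@Rm; p=p@K.T; return p[:,:2]/p[:,2:]
def save(im,n): cv2.imwrite('pics/'+n,im[:,:,::-1])
E
python3 - <<'E'
from h import *
ims=[]
for c in ['side','top']:
    im=robot.camera(c); save(im,c+'0.png'); np.save(c+'.npy',im); print(c,robot.camera_model(c))
    for n in ['stylus','organizer','stand','holder','switch_tip','brush0','mug','tin']:
        print(n,[(np.round(d['rect']).tolist(),round(d['score'],2)) for d in robot.search_frame(n,c)][:4])
E
```

```text
pics
side {'fx': 498.6306871478896, 'fy': 498.6306871478896, 'cx': 315.67344331340513, 'cy': 198.24379711151528, 'xyz': array([0.23438847, 0.74683538, 0.89818529]), 'orientation': array([-0.17800795,  0.90630543, -0.37519764,  0.0784243 ])}
stylus [([259.0, 232.0, 266.0, 274.0], 0.47)]
organizer [([203.0, 231.0, 298.0, 321.0], 0.88)]
stand [([256.0, 127.0, 306.0, 172.0], 0.88), ([297.0, 136.0, 368.0, 212.0], 0.68), ([406.0, 129.0, 472.0, 222.0], 0.59), ([219.0, 152.0, 252.0, 210.0], 0.2)]
holder [([427.0, 183.0, 449.0, 215.0], 0.72), ([316.0, 173.0, 333.0, 200.0], 0.68)]
switch_tip [([448.0, 126.0, 466.0, 147.0], 0.6), ([345.0, 136.0, 360.0, 150.0], 0.47)]
brush0 [([236.0, 274.0, 246.0, 298.0], 0.62), ([204.0, 234.0, 299.0, 323.0], 0.59), ([278.0, 234.0, 291.0, 254.0], 0.44)]
mug [([220.0, 155.0, 252.0, 212.0], 0.94), ([315.0, 176.0, 331.0, 200.0], 0.46)]
tin [([365.0, 231.0, 402.0, 268.0], 0.62)]
top {'fx': 423.6320112591083, 'fy': 423.6320112591083, 'cx': 320.03384380640165, 'cy': 201.76973053008794, 'xyz': array([ 0.46436974, -0.0136461 ,  1.00149605]), 'orientation': array([ 0.7082193 , -0.7049497 ,  0.02713076, -0.02711588])}
stylus [([211.0, 178.0, 226.0, 181.0], 0.48)]
organizer [([181.0, 133.0, 279.0, 198.0], 0.66)]
stand [([361.0, 261.0, 488.0, 345.0], 0.86), ([339.0, 162.0, 429.0, 216.0], 0.59), ([379.0, 98.0, 437.0, 134.0], 0.57)]
holder [([359.0, 302.0, 401.0, 327.0], 0.89), ([338.0, 182.0, 367.0, 201.0], 0.55), ([380.0, 103.0, 398.0, 121.0], 0.46)]
switch_tip [([466.0, 303.0, 488.0, 326.0], 0.51)]
brush0 [([245.0, 179.0, 253.0, 195.0], 0.58), ([188.0, 169.0, 196.0, 173.0], 0.48)]
mug [([295.0, 79.0, 337.0, 128.0], 0.91), ([184.0, 134.0, 279.0, 200.0], 0.56)]
tin [([279.0, 257.0, 322.0, 288.0], 0.91)]
```

View pics/side0.png

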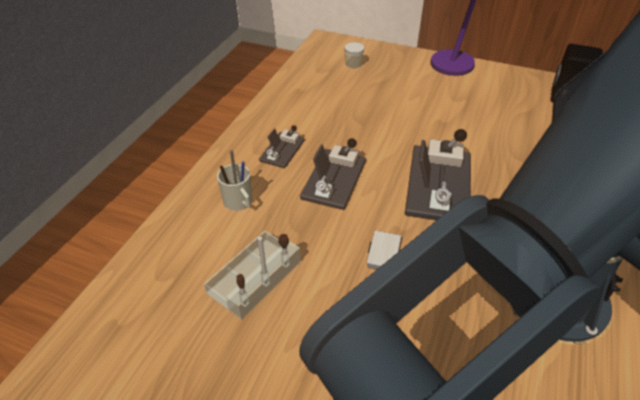

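View pics/top0.png

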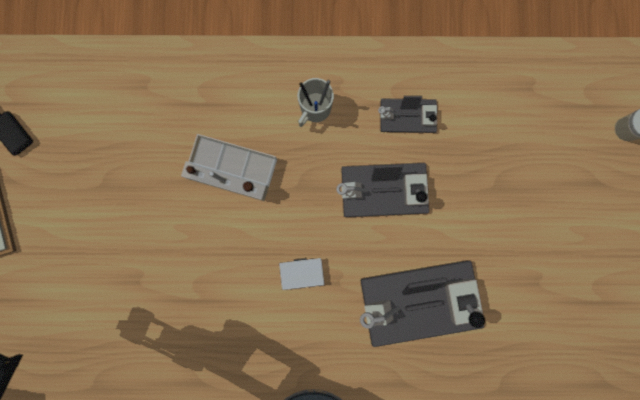

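Look-alikes in the top view are three stands, at (408,115) small, (385,190) middle and (424,303) large. I choose the middle one, 88 px ≈ 0.2 m. For the stylus (218,179), bare and tall in the centre slot, the candidates are brushes at (192,170) and (248,187) and pens in the mug at (316,98). I'll check both choices in one close crop.

```bash
python3 - <<'E'
from h import *
t=np.load('top.npy');s=np.load('side.npy')
def cr(im,x,y,w,h,W,H): return cv2.resize(im[y:y+h,x:x+w],(W,H),interpolation=cv2.INTER_CUBIC)
a=cr(t,335,155,100,75,400,300);b=cr(t,175,130,110,75,400,273);b=np.vstack([b,np.zeros((27,400,3),np.uint8)])
c=cr(s,295,130,80,90,400,300)
c=cr(s,290,130,100,75,400,300);d=cr(s,200,230,110,82,400,300)
save(np.vstack([np.hstack([a,b]),np.hstack([c,d])]),'crop1.png')
ct,cs=cam('top'),cam('side')
print('cams R',ct[1].round(2).tolist())
for uv in [(341,166),(427,163),(429,214),(343,217)]: print('base',onz(ct,uv,.018).round(3))
for uv in [(197,136),(278,158),(265,198),(183,172)]: print('org',onz(ct,uv,.04).round(3))
print('sty top',[tri([(ct,uv),(cs,(262,236))]) for uv in [(212,177),(225,181)]])
print('tin',onz(ct,(301,273),.024),'mug',onz(ct,(316,100),.09))
E
```

```text
cams R [[0.0, -1.0, 0.08], [-1.0, -0.0, 0.0], [0.0, -0.08, -1.0]]
base [ 0.624 -0.062  0.018]
base [ 0.632 -0.264  0.018]
base [ 0.513 -0.267  0.018]
base [ 0.505 -0.067  0.018]
org [0.689 0.271 0.04 ]
org [0.639 0.083 0.04 ]
org [0.546 0.112 0.04 ]
org [0.605 0.3   0.04 ]
sty top [(array([0.5780572 , 0.20246588, 0.16263617]), [np.float64(0.6611917908144092), np.float64(0.661191790814445)]), (array([0.58049004, 0.18438211, 0.14023647]), [np.float64(8.60782190311708), np.float64(8.607821903116967)])]
tin [0.37610757 0.02923878 0.024     ] mug [ 0.75881645 -0.00359786  0.09      ]
```

View pics/crop1.png

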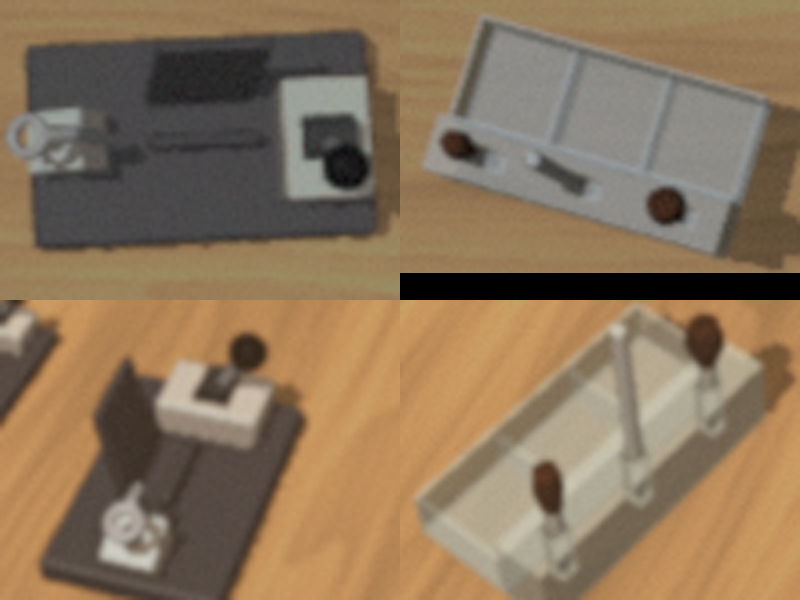

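The crop confirms it: the bare rod is in the middle slot, with its top at top-view (211,173.5) and side-view (260,238), and a brush stands on either side. The middle stand has its holder on the left and its switch on the right.

```bash
cat >> h.py <<'E'
def goal(p,axis_z,y_hint):
    z=np.array(axis_z,float);z/=np.linalg.norm(z);y=np.array(y_hint,float);y-=y@z*z;y/=np.linalg.norm(y)
    M=np.c_[np.cross(y,z),y,z]
    o=robot.get_obs();M0=R.from_quat(o['tool_rot']).as_matrix()
    M2=M@np.diag([-1,-1,1])
    rv=[R.from_matrix(M0.T@m).as_rotvec() for m in (M,M2)]
    dp=M0.T@(np.array(p)-o['position'])*1000
    for r in rv: print('dp',dp.round(1).tolist(),'rot',r.round(4).tolist())
def st():
    o=robot.get_obs();print('t',round(o['time'],2),'p',o['position'].round(4),'q',np.round(o['q'],2),'F',np.round(o['ft_force'],1),'w',round(o['grip_width'],4),'gf',o['grip_force']);return o
E
python3 - <<'E'
from h import *
o=st();print(R.from_quat(o['tool_rot']).as_matrix().round(3));m=robot.camera_model('wrist');print(m)
ct,cs=cam('top'),cam('side')
top=tri([(ct,(211.3,173.5)),(cs,(260,238.5))]);print('top',top)
slot=onz(ct,(227,182.5),.052);print('slot',slot,onz(cs,(265,282),.052))
goal([.50,.19,.30],[0,0,-1],[1,-.26,0])
E
```

```text
t 0.9 p [0.2575 0.5694 0.2225] q [ 0.97  0.53  1.43 -0.    1.18 -0.18] F [ 0.7  0.  -0.6] w 0.0872 gf 0.0
[[-0.911  0.412 -0.   ]
 [ 0.412  0.911 -0.   ]
 [ 0.    -0.    -1.   ]]
{'fx': 357.18634995859475, 'fy': 357.18634995859475, 'cx': 324.65718642884883, 'cy': 199.0060678922637, 'T_tool_cam': array([[-2.91554618e-04, -9.63073030e-01, -2.69240143e-01,
         7.40865425e-02],
       [ 9.99999423e-01, -2.41328713e-06, -1.07424649e-03,
         2.57802828e-04],
       [ 1.03392807e-03, -2.69240301e-01,  9.63072475e-01,
        -1.62611452e-01],
       [ 0.00000000e+00,  0.00000000e+00,  0.00000000e+00,
         1.00000000e+00]])}
top (array([0.58406117, 0.20502596, 0.15590701]), [np.float64(1.4176567694871793), np.float64(1.4176567694874669)])
slot [0.57999508 0.19656099 0.052     ] [0.56841537 0.23005188 0.052     ]
dp [-377.3, -245.8, -77.4] rot [-0.0001, 0.0, 1.4004]
dp [-377.3, -245.8, -77.4] rot [-0.0, -0.0001, -1.7412]
```

```bash
python3 - <<'E'
from h import *
goal([.58,.14,.29],[0,0,-1],[1,-.26,0])
E
```

```text
dp [-470.8, -258.4, -67.4] rot [-0.0001, 0.0, 1.4004]
dp [-470.8, -258.4, -67.4] rot [-0.0, -0.0001, -1.7412]
```

```bash
python3 -m jog '{"dp":[[-100,-50,-67],[-471,-258,-67],[-471,-258,-67],[-471,-258,-67],[-471,-258,-67],[-471,-258,-67],[-471,-258,-67],[-471,-258,-67],[-471,-258,-67],[-471,-258,-67],[-471,-258,-67],[-471,-258,-67]],"delta_rot":[[0,0,0.15],[0,0,1.4],[0,0,1.4],[0,0,1.4],[0,0,1.4],[0,0,1.4],[0,0,1.4],[0,0,1.4],[0,0,1.4],[0,0,1.4],[0,0,1.4],[0,0,1.4]],"gripper":[1,1,1,1,1,1,1,1,1,1,1,1]}'
python3 - <<'E'
from h import *
st();c=cam('wrist');im=robot.camera('wrist');save(im,'w1.png')
for n in ['stylus','organizer']: print(n,[(np.round(d['rect']).tolist(),round(d['score'],2)) for d in robot.search_frame(n,'wrist')][:3])
print(proj(c,[[.584,.205,.156],[.580,.197,.052]]))
import pickle;pickle.dump(c,open('c1.pkl','wb'))
goal([.58,.22,.25],[0,0,-1],[1,-.26,0])
E
```

```text
time: 2.1
position: [0.5848, 0.1351, 0.2901]
tool_rot: [0.793, 0.609, 0.001, 0.002]
ft_force: [-1.2, 0.4, 0.3]
grip_width: 0.0869
grip_force: 0.0
t 2.1 p [0.5848 0.1351 0.2901] q [ 0.04  0.42  1.42 -0.    1.3   0.3 ] F [-1.2  0.4  0.3] w 0.0869 gf 0.0
stylus [([295.0, 101.0, 316.0, 110.0], 0.56)]
organizer [([290.0, 6.0, 392.0, 192.0], 0.77)]
[[301.06560899 107.15624302]
 [305.33628636 113.04019117]]
dp [77.1, -19.7, 39.3] rot [-0.0016, -0.0002, -0.0003]
dp [77.1, -19.7, 39.3] rot [-0.0003, 0.0025, 3.1413]
```

View pics/w1.png

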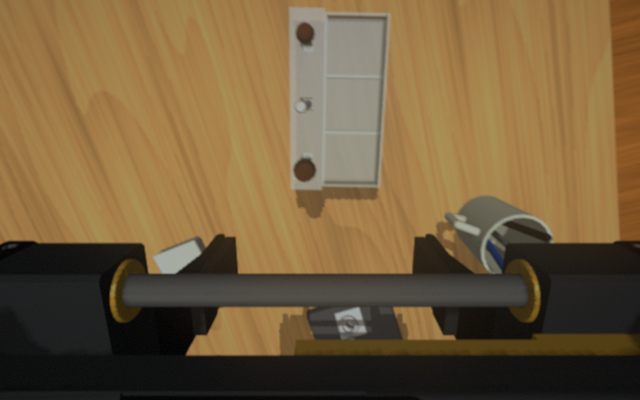

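The wrist view shows the stylus top at (301,106) between the brush heads at (305,33) and (304,169), and the middle stand's eyelet at (350,322). Next is a second view from the pre-grasp pose.

```bash
python3 - <<'E'
from h import *
goal([.583,.20,.20],[0,0,-1],[1,-.26,0])
E
```

```text
dp [58.5, -11.7, 89.2] rot [-0.0016, -0.0002, -0.0003]
dp [58.5, -11.7, 89.2] rot [-0.0003, 0.0025, 3.1413]
```

```bash
python3 -m jog '{"dp":[[30,-6,45],[58,-12,85],[58,-12,85],[58,-12,85]],"delta_rot":[[0,0,0],[0,0,0],[0,0,0],[0,0,0]],"gripper":[1,1,1,1]}'
python3 - <<'E'
from h import *
import pickle
st();c=cam('wrist');im=robot.camera('wrist')
for n in ['stylus','organizer']: print(n,[(np.round(d['rect']).tolist(),round(d['score'],2)) for d in robot.search_frame(n,'wrist')][:3])
print(proj(c,[[.584,.205,.156],[.580,.197,.052]]))
pickle.dump(c,open('c2.pkl','wb'))
save(np.vstack([im]),'w2.png')
E
```

```text
time: 2.65
position: [0.5813, 0.2012, 0.2034]
tool_rot: [0.79, 0.613, -0.002, -0.001]
ft_force: [1.0, -0.2, 0.8]
grip_width: 0.0872
grip_force: 0.0
t 2.65 p [0.5813 0.2012 0.2034] q [ 0.15  0.54  1.48 -0.    1.13  0.4 ] F [ 1.  -0.2  0.8] w 0.0872 gf 0.0
stylus [([325.0, 172.0, 338.0, 220.0], 0.66)]
organizer [([307.0, 69.0, 432.0, 274.0], 0.63)]
[[328.08623636 215.66682473]
 [325.52994708 188.28026676]]
```

View pics/w2.png

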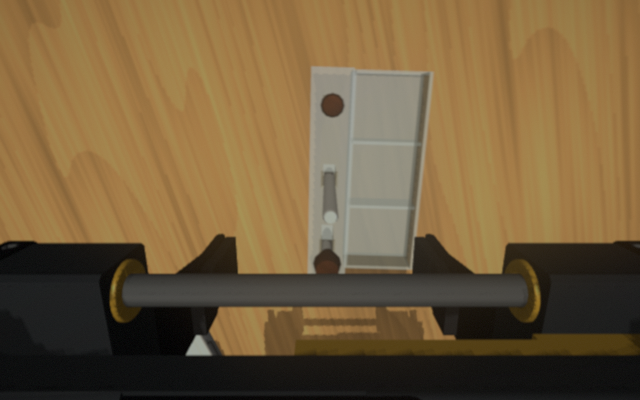

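The stylus top is at (330,217) and its slot mouth at (328,172). The brush heads are at (332,105) and (327,263).

```bash
python3 - <<'E'
from h import *
import pickle
c1=pickle.load(open('c1.pkl','rb'));c2=pickle.load(open('c2.pkl','rb'));ct,cs=cam('top'),cam('side')
T,r=tri([(c1,(301,106)),(c2,(330,217)),(ct,(211.3,173.5)),(cs,(260.5,238.5))]);print('top',T,r)
print('w only',tri([(c1,(301,106)),(c2,(330,217))]))
s2=onz(c2,(328,173),.052);s1=onz(c1,(308,104.5),.052);st_=onz(ct,(226.5,182),.052);print(s2,s1,st_,onz(cs,(265,280),.052))
d=T-(s2+st_)/2;print('tilt deg',np.degrees(np.arctan2(np.hypot(*d[:2]),d[2])))
E
```

```text
top [0.58409515 0.20485786 0.15607882] [np.float64(1.0273975185876574), np.float64(1.2621762641836964), np.float64(1.4074568630520279), np.float64(2.3887519225092335)]
w only (array([0.58499113, 0.20589798, 0.16212634]), [np.float64(0.3976583016472103), np.float64(0.3976583016469666)])
[0.58562624 0.21011566 0.052     ] [0.58524278 0.20492736 0.052     ] [0.58112501 0.19771325 0.052     ] [0.57066035 0.22555824 0.052     ]
tilt deg 0.6531312634685501
```

```bash
python3 - <<'E'
from h import *
goal([.5848,.2055,.117],[0,0,-1],[1,-.26,0])
E
```

```text
dp [5.8, -1.3, 89.6] rot [0.0035, -0.0011, 0.001]
dp [5.8, -1.3, 89.6] rot [0.0017, 0.0055, -3.1406]
```

```bash
python3 -m jog '{"dp":[[6,-1,30],[6,-1,60],[6,-1,89],[6,-1,89],[6,-1,89],[6,-1,89],[6,-1,89],[6,-1,89],[6,-1,89],[6,-1,89],[6,-1,89],[6,-1,89]],"delta_rot":[[0,0,0],[0,0,0],[0,0,0],[0,0,0],[0,0,0],[0,0,0],[0,0,0],[0,0,0],[0,0,0],[0,0,0],[0,0,0],[0,0,0]],"gripper":[0.5,0.3,0.3,0.3,-1,-1,-1,-1,-1,-1,-1,-1]}' 30; python3 -c "
from h import *
st()"
```

```text
time: 4.0
position: [0.584, 0.2055, 0.1157]
tool_rot: [0.791, 0.612, 0.0, 0.0]
ft_force: [0.6, -0.7, 0.3]
grip_width: 0.009
grip_force: 30.0
t 4.0 p [0.584  0.2055 0.1157] q [ 0.16  0.65  1.54 -0.    0.95  0.41] F [ 0.6 -0.7  0.3] w 0.009 gf 29.99976711362251
```

```bash
python3 -m jog '{"dp":[[0,0,-10],[0,0,-30],[0,0,-55],[0,0,-90],[0,0,-125],[0,0,-125],[0,0,-125]],"delta_rot":[[0,0,0],[0,0,0],[0,0,0],[0,0,0],[0,0,0],[0,0,0],[0,0,0]],"gripper":[-1,-1,-1,-1,-1,-1,-1]}'; python3 - <<'E'
from h import *
import pickle
c1=pickle.load(open('c1.pkl','rb'));ct,cs=cam('top'),cam('side')
print('eyelet',tri([(c1,(350,322)),(ct,(341.7,188.8)),(cs,(321.2,185))]))
# holder axis, tool target
yaw=.038;ys=np.array([-np.sin(yaw),np.cos(yaw),0]);ax=np.array([0,0,np.cos(np.pi/6)])+.5*ys
O=np.array([.5685,-.165,.022])+.075*ys; print('O',O,'eyelet pred',O+.059*ax)
st()
goal(O+ax*(.111+.105),-ax,[np.cos(yaw),np.sin(yaw),0])
E
```

```text
time: 4.7
position: [0.584, 0.2056, 0.2418]
tool_rot: [0.791, 0.612, 0.001, 0.0]
ft_force: [0.1, -1.1, -0.3]
grip_width: 0.0093
grip_force: 30.0
eyelet (array([ 0.56437343, -0.06164083,  0.06948931]), [np.float64(2.877092239601576), np.float64(0.7356585265930219), np.float64(3.453072925189217)])
O [ 0.56565069 -0.09005414  0.022     ] eyelet pred [ 0.56452996 -0.06057544  0.0730955 ]
t 4.7 p [0.584  0.2056 0.2418] q [0.16 0.5  1.43 0.   1.21 0.41] F [ 0.1 -1.1 -0.3] w 0.0093 gf 29.999560456708423
dp [-187.3, 25.4, 32.7] rot [-0.0747, -0.5204, -0.2857]
dp [-187.3, 25.4, 32.7] rot [-0.7403, 0.1062, 2.7596]
```

```bash
python3 -m jog '{"dp":[[-50,6,-10],[-100,13,-10],[-150,20,0],[-187,25,20],[-187,25,20],[-187,25,20],[-187,25,20],[-187,25,20],[-187,25,20]],"delta_rot":[[0,0,0],[0,0,-0.1],[-0.02,-0.13,-0.2],[-0.04,-0.26,-0.286],[-0.06,-0.4,-0.286],[-0.075,-0.52,-0.286],[-0.075,-0.52,-0.286],[-0.075,-0.52,-0.286],[-0.075,-0.52,-0.286]],"gripper":[-1,-1,-1,-1,-1,-1,-1,-1,-1]}'; python3 - <<'E'
from h import *
import pickle
o=st();c=cam('wrist');pickle.dump(c,open('c3.pkl','wb'));im=robot.camera('wrist');save(im,'w3.png')
print(R.from_quat(o['tool_rot']).as_matrix().round(3))
yaw=.038;ys=np.array([-np.sin(yaw),np.cos(yaw),0]);ax=np.array([0,0,np.cos(np.pi/6)])+.5*ys
O=np.array([.5685,-.165,.022])+.075*ys
print(proj(c,[O+.062*ax,O+.026*ax]))
M=R.from_quat(o['tool_rot']).as_matrix();print('tip',proj(c,[o['position']+M@[0,0,.108]]))
for n in ['stylus','holder']: print(n,[(np.round(d['rect']).tolist(),round(d['score'],2)) for d in robot.search_frame(n,'wrist')][:3])
E
```

```text
time: 5.6
position: [0.561, 0.0177, 0.2205]
tool_rot: [0.67, 0.696, -0.18, 0.185]
ft_force: [-0.4, 0.9, 0.1]
grip_width: 0.0088
grip_force: 30.0
t 5.6 p [0.561  0.0177 0.2205] q [ 0.1   0.52  1.59 -0.58  1.14  0.34] F [-0.4  0.9  0.1] w 0.0088 gf 29.999535882889177
[[-0.034  0.999  0.017]
 [ 0.866  0.038 -0.498]
 [-0.499 -0.002 -0.867]]
[[325.99015265 174.85737045]
 [326.00524076 167.6993151 ]]
tip [[324.99334428 196.4250467 ]]
stylus [([316.0, 197.0, 337.0, 310.0], 0.97)]
holder [([452.0, 208.0, 486.0, 238.0], 0.94), ([22.0, 187.0, 119.0, 254.0], 0.78), ([308.0, 149.0, 342.0, 198.0], 0.77)]
```

View pics/w3.png

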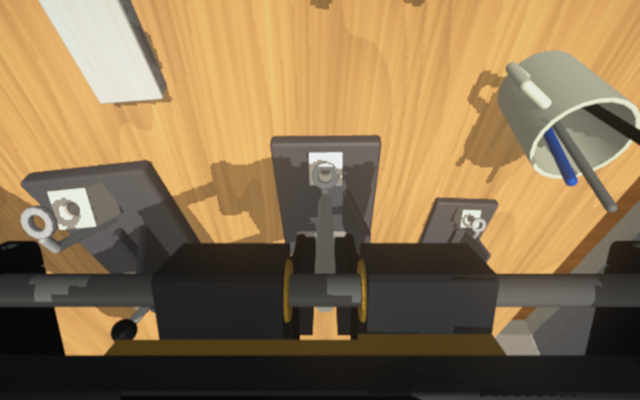

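```bash
python3 - <<'E'
from h import *
import pickle
im=cv2.imread('pics/w3.png')[:,:,::-1]
a=cv2.resize(im[130:230,285:365],(480,600),interpolation=cv2.INTER_CUBIC)
s=robot.camera('side');np.save('s3.npy',s);t=robot.camera('top');np.save('t3.npy',t)
b=cv2.resize(s[130:215,290:380],(320,302),interpolation=cv2.INTER_CUBIC)[:300];d=cv2.resize(t[155:230,320:400],(320,300),interpolation=cv2.INTER_CUBIC)
save(np.hstack([a,np.vstack([b,d])]),'crop3.png')
E
```

```text
(no output)
```

View pics/crop3.png

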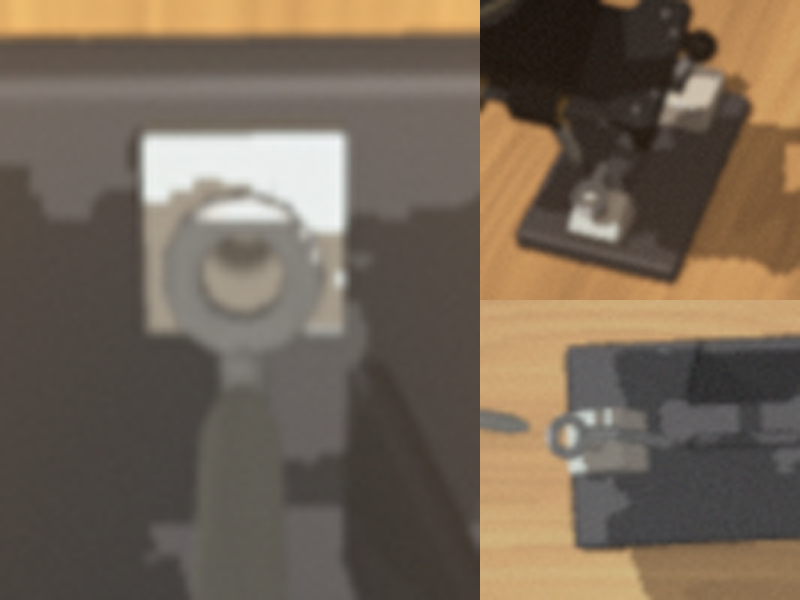

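```bash
python3 - <<'E'
from h import *
o=st();yaw=.038;ys=np.array([-np.sin(yaw),np.cos(yaw),0]);ax=np.array([0,0,np.cos(np.pi/6)])+.5*ys
O=np.array([.5685,-.165,.022])+.075*ys
M=R.from_quat(o['tool_rot']).as_matrix();tip=o['position']+M@[0,0,.1095];print('tip',tip)
P=[tip,tip-M[:,2]*.03,O+.059*ax,O+.026*ax];ct,cs=cam('top'),cam('side')
print('top',proj(ct,P).round(1).tolist());print('side',proj(cs,P).round(1).tolist())
for s in (2,5): print('px per mm along perp',proj(ct,[O+.059*ax+.001*np.cross([1,0,0],ax)])-proj(ct,[O+.059*ax]))
E
```

```text
t 5.85 p [0.5612 0.0175 0.2211] q [ 0.1   0.52  1.59 -0.58  1.14  0.34] F [ 0.3  0.2 -0.6] w 0.0089 gf 29.99954715545755
tip [ 0.56320329 -0.03717161  0.12623712]
top [[331.5, 186.7], [324.4, 185.5], [341.5, 188.8], [348.1, 190.0]]
side [[316.5, 174.9], [314.1, 170.5], [319.8, 185.0], [322.1, 189.1]]
px per mm along perp [[ 0.40477551 -0.02248107]]
px per mm along perp [[ 0.40477551 -0.02248107]]
```

Prediction and pictures agree within 0.5 px: the ring is at wrist (325,175) and the tip at (325,196). I'll align on the axis, then insert.

```bash
cat >> h.py <<'E'
yaw=.038;ys=np.array([-np.sin(yaw),np.cos(yaw),0]);ax=np.array([0,0,np.cos(np.pi/6)])+.5*ys
O=np.array([.5685,-.165,.022])+.075*ys
def ins(s,off=(0,0,0)): st();goal(O+np.array(off)+ax*(.1077+s/1000),-ax,[np.cos(yaw),np.sin(yaw),0])
E
python3 -c "
from h import *
ins(70)"
```

```text
t 5.85 p [0.5612 0.0175 0.2211] q [ 0.1   0.52  1.59 -0.58  1.14  0.34] F [ 0.3  0.2 -0.6] w 0.0089 gf 29.99954715545755
dp [6.3, 0.4, 48.5] rot [-0.001, -0.0006, -0.0006]
dp [6.3, 0.4, 48.5] rot [-0.001, 0.0015, 3.141]
```

```bash
python3 -m jog '{"dp":[[6,0.4,10],[6,0.4,30],[6,0.4,45],[6,0.4,48],[6,0.4,48]],"delta_rot":[[0,0,0],[0,0,0],[0,0,0],[0,0,0],[0,0,0]],"gripper":[-1,-1,-1,-1,-1]}'; python3 - <<'E'
from h import *
ins(40)
im=robot.camera('wrist');t=robot.camera('top')
a=cv2.resize(im[130:230,285:365],(480,600),interpolation=cv2.INTER_CUBIC);d=cv2.resize(t[155:230,320:400],(320,300),interpolation=cv2.INTER_CUBIC)
save(np.hstack([a,np.vstack([d,d*0])]),'crop4.png')
E
```

```text
time: 6.35
position: [0.5617, -0.0009, 0.1752]
tool_rot: [0.67, 0.696, -0.181, 0.185]
ft_force: [0.0, 0.6, -0.3]
grip_width: 0.0089
grip_force: 30.0
t 6.35 p [ 0.5617 -0.0009  0.1752] q [ 0.07  0.58  1.64 -0.62  1.04  0.38] F [ 0.   0.6 -0.3] w 0.0089 gf 29.99956928215397
dp [-0.7, 0.7, 29.6] rot [-0.003, -0.0002, 0.0013]
dp [-0.7, 0.7, 29.6] rot [0.0003, -0.0046, -3.1403]
```

View pics/crop4.png

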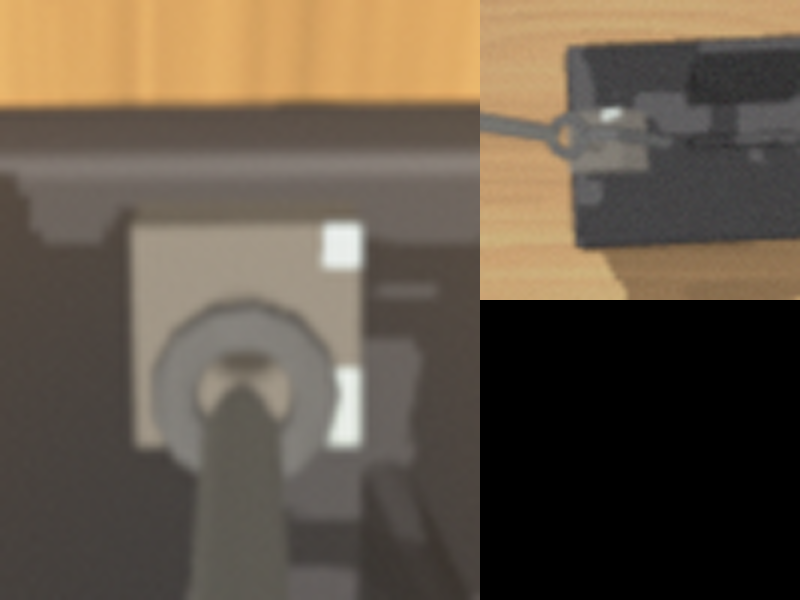

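The tip at crop (240,385) is centred over the eyelet hole at (245,385), so I'm inserting.

```bash
python3 -m jog '{"dp":[[-0.5,0.6,6],[-0.5,0.6,12],[-0.5,0.6,18],[-0.5,0.6,24],[-0.5,0.6,29],[-0.5,0.6,29]],"delta_rot":[[0,0,0],[0,0,0],[0,0,0],[0,0,0],[0,0,0],[0,0,0]],"gripper":[-1,-1,-1,-1,-1,-1]}'; python3 -c "
from h import *
ins(15)"
```

```text
time: 7.05
position: [0.5627, -0.0159, 0.1503]
tool_rot: [0.67, 0.696, -0.181, 0.185]
ft_force: [-0.6, -1.2, -0.2]
grip_width: 0.0091
grip_force: 30.0
t 7.05 p [ 0.5627 -0.0159  0.1503] q [ 0.05  0.61  1.66 -0.64  0.98  0.4 ] F [-0.6 -1.2 -0.2] w 0.0091 gf 29.999639685775037
dp [-0.1, 0.2, 25.5] rot [-0.003, -0.0, 0.0014]
dp [-0.1, 0.2, 25.5] rot [0.0, -0.0047, -3.1402]
```

```bash
python3 -m jog '{"dp":[[0,0.2,6],[0,0.2,12],[0,0.2,18],[0,0.2,24],[0,0.2,24]],"delta_rot":[[0,0,0],[0,0,0],[0,0,0],[0,0,0],[0,0,0]],"gripper":[-1,-1,-1,-1,-1]}'; python3 -c "
from h import *
ins(0)"
```

```text
time: 7.55
position: [0.5633, -0.0279, 0.1294]
tool_rot: [0.67, 0.696, -0.181, 0.185]
ft_force: [0.2, -0.6, 0.0]
grip_width: 0.0091
grip_force: 30.0
t 7.55 p [ 0.5633 -0.0279  0.1294] q [ 0.02  0.64  1.68 -0.67  0.94  0.42] F [ 0.2 -0.6  0. ] w 0.0091 gf 29.999617804860463
dp [-0.2, 0.1, 16.4] rot [-0.003, -0.0001, 0.0014]
dp [-0.2, 0.1, 16.4] rot [0.0001, -0.0047, -3.1401]
```

```bash
python3 -m jog '{"dp":[[-0.1,0.1,6],[-0.1,0.1,12],[-0.1,0.1,15],[-0.1,0.1,16],[-0.1,0.1,17],[-0.1,0.1,17]],"delta_rot":[[0,0,0],[0,0,0],[0,0,0],[0,0,0],[0,0,0],[0,0,0]],"gripper":[-1,-1,-1,-1,-1,-1]}' 15; python3 -c "
from h import *
ins(0)"
```

```text
time: 8.15
position: [0.5643, -0.0361, 0.1156]
tool_rot: [0.67, 0.696, -0.18, 0.186]
ft_force: [-0.9, -0.4, -0.3]
grip_width: 0.0094
grip_force: 15.0
t 8.15 p [ 0.5643 -0.0361  0.1156] q [ 0.01  0.66  1.69 -0.69  0.9   0.44] F [-0.9 -0.4 -0.3] w 0.0094 gf 14.999977483075781
dp [0.1, -0.7, 0.4] rot [-0.0013, 0.0, 0.001]
dp [0.1, -0.7, 0.4] rot [-0.0, -0.002, -3.1405]
```

```bash
python3 -m jog '{"dp":[[0,0,1],[0,0,2],[0,0,3],[0,0,3]],"delta_rot":[[0,0,0],[0,0,0],[0,0,0],[0,0,0]],"gripper":[-1,-1,-1,-1]}'; python3 -c "
from h import *
ins(0)"
```

```text
time: 8.55
position: [0.5649, -0.0368, 0.1146]
tool_rot: [0.67, 0.696, -0.179, 0.187]
ft_force: [-2.2, 5.2, 8.4]
grip_width: 0.0094
grip_force: 15.0
t 8.55 p [ 0.5649 -0.0368  0.1146] q [ 0.01  0.67  1.69 -0.69  0.9   0.44] F [-2.2  5.2  8.4] w 0.0094 gf 15.000710252024874
dp [0.3, -1.2, -0.9] rot [0.0008, 0.0003, 0.0002]
dp [0.3, -1.2, -0.9] rot [-0.0005, 0.0012, -3.1414]
```

Axial force is about 10 N exactly at the expected depth, so the stylus is seated. I'll release and back off along the axis.

```bash
python3 -m jog '{"dp":[[0,0,1],[0,0,1],[0,0,1],[0,0,1],[0,0,-20],[0,0,-60],[0,0,-80],[0,0,-80]],"delta_rot":[[0,0,0],[0,0,0],[0,0,0],[0,0,0],[0,0,0],[0,0,0],[0,0,0],[0,0,0]],"gripper":[0,0,0,0,0,0,0,0]}'; python3 - <<'E'
from h import *
import pickle
st();s=robot.camera('side');t=robot.camera('top');c=cam('wrist');w=robot.camera('wrist');pickle.dump(c,open('c5.pkl','wb'));np.save('w5.npy',w)
P=[O+.15*ax,O+.062*ax]
ct,cs=cam('top'),cam('side')
pv=np.array([.5685,-.165,0])+-.005*np.array([ys[1],-ys[0],0])-.068*ys+[0,0,.04]
b=pv+.045*np.array([-np.sin(.5)*np.cos(yaw),-np.sin(.5)*np.sin(yaw),np.cos(.5)])
for n,cc in (('top',ct),('side',cs),('wrist',c)):
    print(n,'pred top,eyelet,ball',proj(cc,P+[b]).round(1).tolist())
    for k in ('stylus','switch_tip'): print(k,[(np.round(d['rect'],1).tolist(),round(d['score'],2)) for d in robot.search_frame(k,n)][:3])
print('ball',b)
def cr(im,x,y,w_,h): return cv2.resize(im[y:y+h,x:x+w_],(400,300),interpolation=cv2.INTER_CUBIC)
save(np.vstack([np.hstack([cr(s,290,120,100,75),cr(t,330,150,110,82)]),np.hstack([cr(w,200,0,440,330),cr(t,330,150,110,82)*0])]),'crop5.png')
E
```

```text
time: 9.35
position: [0.5648, 0.0036, 0.1848]
tool_rot: [0.67, 0.696, -0.178, 0.188]
ft_force: [0.2, 0.0, 0.3]
grip_width: 0.0433
grip_force: 0.0
t 9.35 p [0.5648 0.0036 0.1848] q [ 0.08  0.57  1.62 -0.61  1.06  0.38] F [0.2 0.  0.3] w 0.0433 gf 0.0
top pred top,eyelet,ball [[320.9, 185.4], [340.8, 188.7], [421.0, 198.0]]
stylus [([319.0, 186.1, 341.9, 190.9], 0.47)]
switch_tip [([468.2, 303.1, 487.3, 325.7], 0.7), ([417.1, 187.0, 427.5, 202.6], 0.56), ([426.7, 115.4, 435.3, 121.6], 0.54)]
side pred top,eyelet,ball [[312.8, 172.6], [319.6, 184.6], [351.8, 142.9]]
stylus [([312.9, 173.8, 321.0, 186.5], 0.51)]
switch_tip [([349.0, 138.6, 358.0, 144.9], 0.52), ([449.2, 125.6, 464.6, 150.5], 0.51)]
wrist pred top,eyelet,ball [[324.1, 229.4], [324.6, 191.8], [301.8, 300.2]]
stylus [([314.3, 186.7, 333.8, 230.8], 0.65)]
switch_tip [([294.4, 305.1, 314.4, 314.2], 0.52)]
ball [ 0.54452841 -0.23396048  0.07949122]
```

View pics/crop5.png

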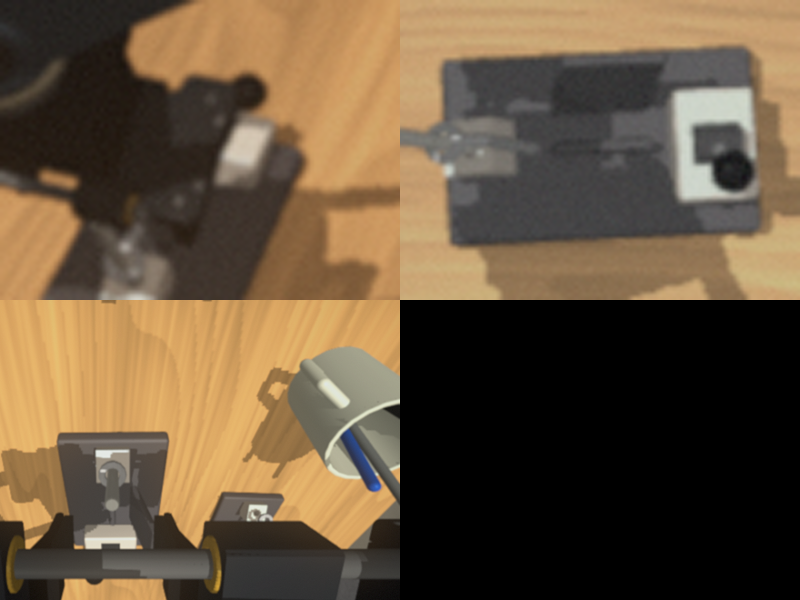

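The stylus is seated: its top is at wrist (324,228) against a predicted (324,229), and the lever's ball is at top-view (421,197), still off. Next is the switch approach, with fingers shut and the tool vertical.

```bash
python3 - <<'E'
from h import *
y=[np.cos(yaw),np.sin(yaw),0]
for p in ([.54,-.05,.24],[.487,-.235,.19]): goal(p,[0,0,-1],y)
E
```

```text
dp [-73.4, -24.6, -25.1] rot [-0.0033, 0.5236, 0.0005]
dp [-73.4, -24.6, -25.1] rot [-0.813, -0.0052, -3.034]
dp [-206.7, -84.4, 109.8] rot [-0.0033, 0.5236, 0.0005]
dp [-206.7, -84.4, 109.8] rot [-0.813, -0.0052, -3.034]
```

```bash
python3 -m jog '{"dp":[[0,0,-40],[-35,-12,-40],[-73,-25,-28],[-115,-45,15],[-155,-65,55],[-190,-80,95],[-207,-84,110],[-207,-84,110],[-207,-84,110],[-207,-84,110]],"delta_rot":[[0,0,0],[0,0.12,0],[0,0.25,0],[0,0.38,0],[0,0.5236,0],[0,0.5236,0],[0,0.5236,0],[0,0.5236,0],[0,0.5236,0],[0,0.5236,0]],"gripper":[0,0,0,-1,-1,-1,-1,-1,-1,-1]}'; python3 - <<'E'
from h import *
st()
for p in ([.487,-.234,.073],[.567,-.231,.073]): goal(p,[0,0,-1],[np.cos(yaw),np.sin(yaw),0])
E
```

```text
time: 10.8
position: [0.4879, -0.2338, 0.1906]
tool_rot: [0.693, 0.721, -0.0, -0.001]
ft_force: [-0.2, -0.2, -0.6]
grip_width: 0.002
grip_force: 0.0
t 10.8 p [ 0.4879 -0.2338  0.1906] q [-0.65  0.46  1.68 -0.    1.01 -0.69] F [-0.2 -0.2 -0.6] w 0.002 gf 0.0
dp [-0.3, -0.6, 117.6] rot [-0.0021, -0.0013, 0.0004]
dp [-0.3, -0.6, 117.6] rot [0.002, -0.0034, -3.1412]
dp [-0.3, 79.4, 117.4] rot [-0.0021, -0.0013, 0.0004]
dp [-0.3, 79.4, 117.4] rot [0.002, -0.0034, -3.1412]
```

```bash
python3 -m jog '{"dp":[[0,0,45],[0,0,90],[0,0,117],[0,0,117],[0,10,117],[0,20,117],[0,30,117],[0,40,117],[0,50,117],[0,60,117],[0,68,117],[0,68,117]],"delta_rot":[[0,0,0],[0,0,0],[0,0,0],[0,0,0],[0,0,0],[0,0,0],[0,0,0],[0,0,0],[0,0,0],[0,0,0],[0,0,0],[0,0,0]],"gripper":[-1,-1,-1,-1,-1,-1,-1,-1,-1,-1,-1,-1]}'; python3 -c "
from h import *
st()"
```

```text
time: 12.0
position: [0.5577, -0.2326, 0.0736]
tool_rot: [0.693, 0.721, 0.0, 0.001]
ft_force: [0.3, -0.8, -0.4]
grip_width: 0.0003
grip_force: 0.0
t 12.0 p [ 0.5577 -0.2326  0.0736] q [-0.58  0.7   1.6  -0.    0.84 -0.62] F [ 0.3 -0.8 -0.4] w 0.0003 gf 0.0
```

```bash
python3 -m jog '{"dp":[[0,3,0],[0,6,0],[0,8,0],[0,10,0],[0,10,0]],"delta_rot":[[0,0,0],[0,0,0],[0,0,0],[0,0,0],[0,0,0]],"gripper":[-1,-1,-1,-1,-1]}'; python3 - <<'E'
from h import *
st();c=robot.camera('side');print([(np.round(d['rect'],1).tolist(),round(d['score'],2)) for d in robot.search_frame('switch_tip','side')])
pv=np.array([.5685,-.165,0])-.005*np.array([ys[1],-ys[0],0])-.068*ys+[0,0,.04]
b=pv+.045*np.array([np.sin(.5),np.sin(.5)*yaw,np.cos(.5)]);print(b,proj(cam('side'),[b]),proj(cam('top'),[b]))
E
```

```text
time: 12.5
position: [0.5656, -0.2318, 0.0733]
tool_rot: [0.693, 0.72, -0.001, -0.001]
ft_force: [-0.8, 0.5, -0.8]
grip_width: 0.0006
grip_force: 0.5
t 12.5 p [ 0.5656 -0.2318  0.0733] q [-0.57  0.71  1.58 -0.    0.86 -0.61] F [-0.8  0.5 -0.8] w 0.0006 gf 0.5310685001313686
[([334.5, 133.4, 347.5, 148.1], 0.66)]
[ 0.58766114 -0.23232105  0.07949122] [[336.17823774 139.43705807]] [[419.95806074 178.39827715]]
```

```bash
python3 -m jog '{"dp":[[0,3,0],[0,6,0],[0,9,0],[0,11,0],[0,11,0]],"delta_rot":[[0,0,0],[0,0,0],[0,0,0],[0,0,0],[0,0,0]],"gripper":[-1,-1,-1,-1,-1]}'; python3 - <<'E'
from h import *
st();c=robot.camera('side');print([(np.round(d['rect'],1).tolist(),round(d['score'],2)) for d in robot.search_frame('switch_tip','side')])
E
```

```text
time: 13.1
position: [0.568, -0.2313, 0.0732]
tool_rot: [0.692, 0.722, -0.006, -0.008]
ft_force: [-19.6, -5.7, 9.4]
grip_width: 0.0003
grip_force: 9.9
t 13.1 p [ 0.568  -0.2313  0.0732] q [-0.56  0.71  1.56 -0.01  0.89 -0.6 ] F [-19.6  -5.7   9.4] w 0.0003 gf 9.92545634508133
[([275.0, 236.5, 288.9, 252.5], 0.62)]
```

The lever meets a 20 N end stop at the expected place. Backing off and lifting away.

```bash
python3 -m jog '{"dp":[[0,-15,0],[0,-50,0],[0,-60,-30],[0,-60,-80],[0,-80,-130],[0,-120,-160],[0,-160,-160],[0,-160,-160]],"delta_rot":[[0,0,0],[0,0,0],[0,0,0],[0,0,0],[0,0,0],[0,0,0],[0,0,0],[0,0,0]],"gripper":[-1,-1,-1,-1,-1,-1,-1,-1]}'; python3 - <<'E'
from h import *
st();s=robot.camera('side');t=robot.camera('top')
for k in ('stylus','switch_tip'):
  for n in ('side','top'): print(k,n,[(np.round(d['rect'],1).tolist(),round(d['score'],2)) for d in robot.search_frame(k,n)][:3])
def cr(im,x,y,w_,h): return cv2.resize(im[y:y+h,x:x+w_],(400,300),interpolation=cv2.INTER_CUBIC)
save(np.vstack([np.hstack([cr(s,290,120,100,75),cr(t,330,150,110,82)]),np.hstack([cr(s,180,100,300,225),cr(t,170,70,300,225)])]),'crop6.png')
E
```

```text
time: 14.0
position: [0.4136, -0.2366, 0.2354]
tool_rot: [0.694, 0.72, -0.001, -0.001]
ft_force: [0.6, 0.8, -0.4]
grip_width: 0.0007
grip_force: 0.0
t 14.0 p [ 0.4136 -0.2366  0.2354] q [-0.75  0.31  1.78 -0.    1.05 -0.79] F [ 0.6  0.8 -0.4] w 0.0007 gf 0.0
stylus side [([311.9, 167.1, 321.9, 186.1], 0.58), ([296.3, 134.7, 368.2, 211.9], 0.38)]
stylus top [([320.7, 185.7, 352.2, 193.7], 0.64)]
switch_tip side [([449.3, 125.5, 464.7, 150.6], 0.74), ([332.9, 134.4, 344.2, 147.9], 0.52), ([204.5, 233.7, 296.8, 320.9], 0.46)]
switch_tip top [([427.7, 113.3, 436.8, 123.8], 0.5), ([281.6, 257.8, 324.1, 287.6], 0.5), ([415.2, 171.8, 428.3, 186.5], 0.48)]
```

View pics/crop6.png

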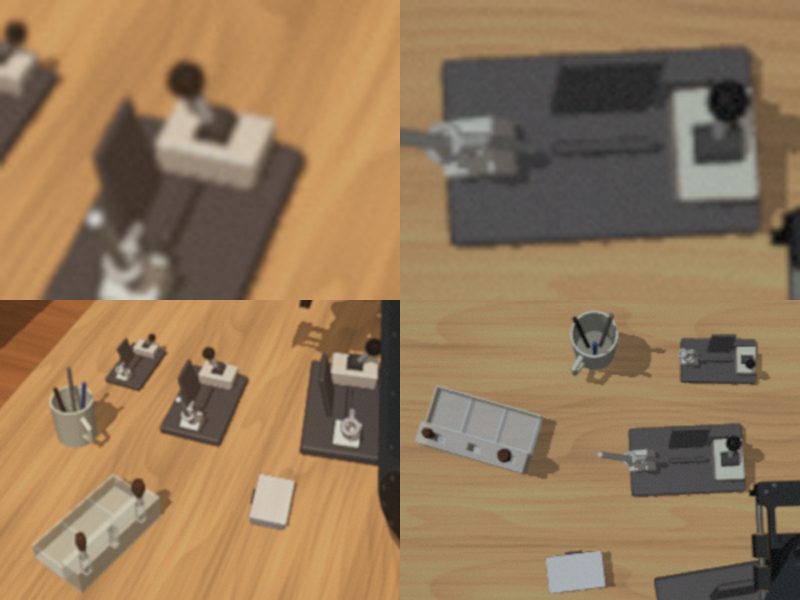

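The crop shows the ball at side (336,140) and top (420,177), matching the predicted "on" position. The stylus is seated and nothing else has moved.

```bash
python3 -c "
from rig import robot
print(robot.hand_in())"
```

```text
the job is handed in; nothing more can be done
None
```

The stylus is seated through the eyelet into the middle stand's socket, the toggle is fully over to "on", nothing else was moved, and the job was handed in at about 14 s (no verdict was returned).

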